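Shut the specimen case and shoot its barrel bolt home

ROBOT

A 6-joint arm with a two-finger parallel gripper is mounted at the origin on a cart in front of the work surface, level with it; the furniture and walls round the work are solid. World frame = base frame: x ahead of the robot, y to its left, z up, the work surface at z = 0. Lengths are in m, angles in rad, forces in N, time in s.
With the tool pointing down it reaches from about 0.375 to 0.975 m from the base axis. Payload 3.8 kg.
Tool frame: the origin (TCP) lies on the centre line of the jaws, within the pads' length; the fingertips stand 14 mm ahead of it and the grasp point (between the pads) lies 5 mm behind it; z points along the fingers, y is the line along which they close (so a half turn about z gives the same grasp; the last joint's range is limited). The gripper opens to 85 mm and grips with 20 to 120 N. Pads are 22 mm wide; open, the fingers measure 114 mm over their backs; the gripper's body (76 mm by 85 mm) begins 54 mm behind the grasp point. The pads swing forward as they close: fully open they stand 13 mm farther back than shut.
Start: joints at [1.267, 0.264, 1.604, -0, 1.274, -0.037], TCP at [0.178, 0.651, 0.245] pointing down, gripper open.
Joint ranges: [-2.63, 2.63], [-0.94, 2.18], [0.31, 2.57], [-1.31, 4.45], [0, 2.66], [-2.55, 2.55]. Speed limits (rad/s): [2.57, 2.57, 3.14, 3.14, 3.14, 3.14].

INTERFACE

Orientations are given as a rotation vector (axis times angle).
In Python, from workcell import bot, eyes, spot_in gives the robot as it stands.
- The arm moves only by the tool carry_out, never from a script. Its argument "series" is text: rows parted by semicolons, each of 4 numbers parted by spaces: the shift along the world's x, y, z in m, then the turn about the world's z in degrees. In form: tx ty tz roll; .... A call has 1 to 20 rows; each row shifts and turns the commanded pose from where the row before left it; what a row does not reach is not made up. A row lasts 1/8 s, in which the tool goes at most 62.5 mm and 10.7 degrees, less where a joint would pass 70% of its speed; a pose out of reach is approached as far as the arm can. A call is refused whole if a number of a shift passes 0.0625 or a number of a turn 10.7, either way. A call with a gripper value outside its range is refused whole. "jaw" is the gripper command: -1 is shut, 1 is fully open, values between are in proportion, set as the call begins (left out, the last holds). The fingers move at their own pace and stop on an object; "grip_force" is the grip in N (left out, the last holds). Time passes only in rows, so rows that do not move let the fingers close. It gives the time, the measured TCP pose, the force, the opening and the grip force at its end, in the units of the state.
- bot.read_state(): the state, without advancing time (a new reading comes with each control period).
- eyes.read_camera(name): name is "scene" or "top"; returns (picture, depth): 384x512x3 uint8, blue, green, red; 384x512 float32, m along the optical axis (not along the pixel's ray), 0 where there is no reading.
- eyes.get_calibration(name): a dict with "K" (3x3 intrinsics, pixels), "position" and "rotation" of the camera in the world. Camera axes: x right, y down, z forward; pixel columns grow to the right and rows downward; lengths in m; the calibration is good to about 2 mm. A picture is of the moment at which its call begins. get_calibration takes no time and is no camera call.
- bot.finish_job(): hands the job in; it is judged then, once.
Trained networks look in the newest picture that a camera, given by its name, has taken for a name from the list of things; names that differ only in an ending like _2 or _b are one class to them, and where a whole thing is asked for, a point or a joint stands for the part that bears it (a point fixed in the world has none). Each returns a list of dicts, best first, with "score" (0 to 1); they miss things now and then, are a little off and sometimes report something else, mostly with a low value. They report only what shows in the picture. A call takes as long as a camera call.
- spot_in(camera, target): "rect" ([centre column, centre row, width, height] in pixels, round what is visible of it).
The state is a dict: "time": time; "q": joint angles; "joint_vel": joint speeds; "joint_torque": joint torques, N m; "tool_pos": TCP position; "tcp_rot": TCP orientation; "wrist_force": force on the tool from outside, world axes, zero at the start; "torque": the same for the moment, N m; "width": opening from 0.0 (shut) to 1.0 (fully open); "grip_force": force on a finger pad.
Only numpy, scipy, OpenCV 4.12 (cv2) and the standard library are available. Lean on these libraries where they do the work, as an engineer would, in place of code of your own. Each camera call takes 0.05 s, during which the arm holds its last target. There are 200 camera calls.

TASK

Close the lid of the specimen transport case fully, then slide the barrel bolt on its deck across into the keeper on the lid until it bears firmly, with a steady finger push of roughly 12 N held for a moment, on the rubber stop hidden inside. Never force the bolt: it must not press on the lid, the keeper or its stop with more than 16 N. Leave the bolt home and the lid shut, and leave the other things on the table where they are.

Things in the scene. Friction and masses are not known exactly. Their poses are not given: they have to be found in the camera images.
- case: grey case fixed to the table, 150 (x) by 316 (y) by 60 mm high; origin on the table, mid x, where its halves meet. y 0 to 131 mm: open bin with lid; y -185 to 0: solid deck, on which a steel bolt slides along case +y at case x -30 mm. Two staples over the bolt at y -35 and -85 mm, 12 mm long (y), 24 mm wide, tops 78 mm above the table.
- lid: white hinged lid, 149 by 128 by 8 mm, with the keeper on it. Origin on the hinge line, case (+75, +66) mm, 60 mm above the table; y along the hinge, -x to its front edge 150 mm off, z out of its top face. Shut: axes as the case's, top level with the deck, a hard stop; starts tilted up by 0.45 to 0.8 rad. Stiff (about 0.3 N m): stays where it is left; a few newtons downward near the front close it.
- lid_press (a point): point on the lid's top face, 115 mm from the hinge, 34 mm from the front edge, a good place to press: bare flat lid for 24 mm round it. With the lid shut it is at case (-40, +96) mm, 60 mm above the table.
- keeper_mouth (a point): centre of the mouth (15 wide, 16 mm high) of the keeper, a steel housing on the lid, 23 wide, 50 long (y), 20 mm tall. y runs into it, z out of the lid. Lid shut: at case (-30, +12) mm, 68 mm above the table, in line with the bolt. The rubber stop hidden inside lies 14 to 32 mm behind the mouth, differently each time; it yields 0.17 mm per N.
- bolt: steel sliding bolt, about 0.2 kg, 12 by 12 mm bar, loose in its staples (under 1 mm play), sliding along case y. Its y points to the nose; origin under the bar on the knob's axis, 150 mm behind the tip, 62 mm above the table. The last 8 mm taper from 12 to 7 mm. A sprung shoe makes it drag: 2 to 6 N to slide it. At the start it is drawn back clear of the lid.
- bolt_tip (a point): centre of the flat end of the bolt's nose, 68 mm above the table.
- bolt_knob (a point): centre of the bolt's knob, an upright steel cylinder 16 mm across and 30 mm tall (78 to 108 mm above the table) on the rear of the bar, 150 mm behind the tip; the bar ends 10 mm behind the knob's axis. Free space above it, behind it (case -y) and on both sides.
- near_cup: bystander, loose: clear plastic cup, 59 mm across, 66 mm tall; origin under its centre
- near_tube: bystander, loose: clear tube with screw cap lying on its side, 119 mm long, 22 mm thick; origin under its middle
- near_pen: bystander, loose: ball pen, 139 mm long, 12 mm thick; origin under its middle
- near_tape: bystander, loose: roll of tape lying flat, 76 mm across, 19 mm high; origin under its centre
- near_cap: bystander, loose: white screw lid lying flat, 56 mm across, 15 mm high; origin under its centre

How it is judged:
On the way, in this order (a step that is already met when the one before it is completed fails the run):
1. the lid is fully shut, with the bolt still clear of the keeper (angle between lid's own z axis and vertical below 0.03 rad and y of bolt_tip in the frame of keeper_mouth below 0 m), for 0.2 s.
2. the bolt is inside the keeper and bears on its stop with at least 3 N, for 0.2 s (angle between lid's own z axis and vertical below 0.03 rad and y of bolt_tip in the frame of keeper_mouth above 0.012 m and x of bolt_tip in the frame of keeper_mouth between -0.005 and 0.005 m and angle between the y axis of bolt and the y axis of lid, either way round below 0.08 rad and contact force between bolt and lid above 3 N), for 0.2 s.
At the end, for the whole second after the job is handed in: The lid is shut (within 0.03 rad), the tip of the bolt is more than 12 mm inside the keeper's mouth, within 5 mm of its centre line and within 0.08 rad of its direction, and the bolt is at rest (angle between lid's own z axis and vertical below 0.03 rad and y of bolt_tip in the frame of keeper_mouth above 0.012 m and x of bolt_tip in the frame of keeper_mouth between -0.005 and 0.005 m and angle between the y axis of bolt and the y axis of lid, either way round below 0.08 rad and linear speed of bolt below 0.01 m/s); the robot touches nothing.
It fails at once if the bolt presses on the lid, the keeper or its stop with more than 16 N (contact force between bolt and lid above 16 N).
It fails at once if a bystander (cup, tube, pen, tape roll or screw lid) is moved more than 30 mm (distance of any of near_cup, near_tube, near_pen, near_tape, near_cap from where it was at the start of the episode above 0.03 m).
It also fails if it takes over 48 s, if anything falls off the work surface, if the arm or the gripper's body presses on something with over 40 N, if the wrist force passes 120 N, or if a joint passes its speed limit or range.

## Working session

There is one attempt and no reset: what is moved stays moved. The work goes in short steps, Python scripts to look and compute and a tool call to move; the robot and the scene stay as the last step left them, time stands still between calls to the robot, and variables do not carry over. Pictures are saved under pics/ and viewed, at most 10 in all, crops included, and the job is handed in when it is done.

Besides the shell and the picture viewer there is one more tool, called after ">>>" as a command line: name --argument value ..., lists and objects as JSON in quotes. carry_out: Moves the arm, as the interface text tells. Its arguments: {"type":"object","properties":{"series":{"type":"string"},"jaw":{"type":"number"},"grip_force":{"type":"number"}},"required":["series"]}

```bash
mkdir -p pics; cat > h.py <<'E'
import numpy as np, cv2
from workcell import bot, eyes, spot_in
def world(cam,d,c,r,z=None):
    k=eyes.get_calibration(cam);K=np.array(k["K"]);R=np.array(k["rotation"]);p=np.array(k["position"])
    ray=R@np.linalg.solve(K,[c,r,1.])
    return p+ray*((z-p[2])/ray[2] if z is not None else d)
def cloud(cam,d):
    k=eyes.get_calibration(cam);K=np.array(k["K"]);R=np.array(k["rotation"]);p=np.array(k["position"])
    v,u=np.mgrid[:d.shape[0],:d.shape[1]]
    return (np.stack([u,v,np.ones_like(u)],-1)@np.linalg.inv(K).T*d[...,None])@R.T+p
E
python3 - <<'E'
from h import *
ims=[]
for c in("top","scene"):
    im,d=eyes.read_camera(c);np.save(c+"_d.npy",d);cv2.imwrite(c+".png",im);cv2.imwrite(f"pics/{c}0.png",cv2.resize(im,(800,600)))
    print(c,eyes.get_calibration(c))
    P=cloud(c,d)
    for t in("case","lid","lid_press","keeper_mouth","bolt","bolt_tip","bolt_knob"):
        for o in spot_in(c,t)[:2]:
            u,v=o["rect"][:2];u_,v_=int(u),int(v);print(t,round(o["score"],2),np.round(o["rect"],1),P[v_,u_].round(3))
print(bot.read_state())
E
```

```text
top {'K': array([[437.38630133,   0.        , 257.45742359],
       [  0.        , 437.38630133, 188.74791513],
       [  0.        ,   0.        ,   1.        ]]), 'position': array([0.37688209, 0.18819315, 0.93782387]), 'rotation': array([-2.13582533,  2.10054395, -0.18585613])}Traceback (most recent call last):
  File "<stdin>", line 6, in <module>
  File "h.py", line 10, in cloud
    return (np.stack([u,v,np.ones_like(u)],-1)@np.linalg.inv(K).T*d[...,None])@R.T+p
           ~~~~~~~~~~~~~~~~~~~~~~~~~~~~~~~~~~~~~~~~~~~~~~~~~~~~~~~~~~~~~~~~~~~~~~~^~
ValueError: operands could not be broadcast together with shapes (384,512) (3,)
```

Rotation is a rotation vector.

```bash
sed -i 's/R=np.array(k\["rotation"\])/R=cv2.Rodrigues(np.array(k["rotation"],float))[0]/' h.py
python3 - <<'E'
from h import *
for c in("top","scene"):
    im,d=eyes.read_camera(c);np.save(c+"_d.npy",d);cv2.imwrite(c+".png",im);cv2.imwrite(f"pics/{c}0.png",cv2.resize(im,(800,600)))
    print(c,eyes.get_calibration(c)["position"])
    P=cloud(c,d)
    for t in("case","lid","lid_press","keeper_mouth","bolt","bolt_tip","bolt_knob"):
        for o in spot_in(c,t)[:2]:
            u,v=o["rect"][:2];u_,v_=int(u),int(v);print(t,round(o["score"],2),np.round(o["rect"],1),P[v_,u_].round(3))
print(bot.read_state())
E
```

```text
top [0.37688209 0.18819315 0.93782387]
case 0.91 [267.6 204.  168.6 105. ] [0.511 0.18  0.06 ]
case 0.47 [224.4 187.3  77.5  64.2] [0.535 0.264 0.112]
lid 0.93 [225.3 189.4  77.   60.1] [0.531 0.261 0.115]
lid_press 0.82 [225.6 187.4  81.1  66.1] [0.535 0.262 0.111]
lid_press 0.49 [243.  138.4  40.2  36.3] [ 0.669  0.235 -0.   ]
keeper_mouth 0.6 [226.1 188.5  82.9  59.6] [0.533 0.26  0.112]
bolt 0.76 [306.  222.6  82.7  17.9] [0.475 0.102 0.074]
bolt_tip 0.97 [307.2 223.4  81.9  24.2] [0.472 0.101 0.076]
bolt_tip 0.67 [297.6 269.3  54.7  14.6] [0.383 0.116 0.018]
bolt_knob 0.62 [307.2 222.4  84.4  14.2] [0.475 0.1   0.073]
scene [ 0.0745966  -0.11471686  0.69202774]
case 0.72 [259.2 230.1 140.1 125.4] [0.474 0.133 0.072]
lid 0.6 [227.9 183.   71.7  31.2] [0.502 0.238 0.134]
lid_press 0.62 [230.7 179.   72.6  28. ] [0.512 0.238 0.138]
keeper_mouth 0.97 [231.2 181.6  76.4  29.9] [0.51  0.233 0.136]
bolt 0.8 [274.9 238.1  57.8  47.2] [0.473 0.094 0.074]
bolt_tip 0.56 [272.6 239.6  55.3  44.1] [0.47  0.097 0.072]
bolt_knob 0.81 [274.1 242.9  55.5  47.9] [0.465 0.09  0.072]
{'time': 0.85, 'q': array([ 1.26710880e+00,  2.63897964e-01,  1.60395786e+00, -1.76931544e-05,
        1.27370205e+00, -3.69062412e-02]), 'joint_vel': array([ 1.01068994e-03, -1.06816877e-03,  2.87858671e-04,  2.35231441e-04,
        8.12883575e-05, -1.02821549e-03]), 'joint_torque': array([ 1.77140555e-03, -5.15019822e+01, -3.67719340e+01,  2.33002693e-04,
        4.00350064e-04,  3.54967618e-06]), 'tool_pos': array([0.1779647 , 0.65113285, 0.24530389]), 'tcp_rot': array([4.17806383e-01, 3.11366351e+00, 4.93335777e-05]), 'wrist_force': array([ 0.41656751, -0.40553232, -0.0424064 ]), 'torque': array([ 8.68902303e-05, -1.99717561e-02, -3.91614538e-02]), 'grip_force': 0.0, 'width': 1.0027299058068615}
```

View pics/top0.png

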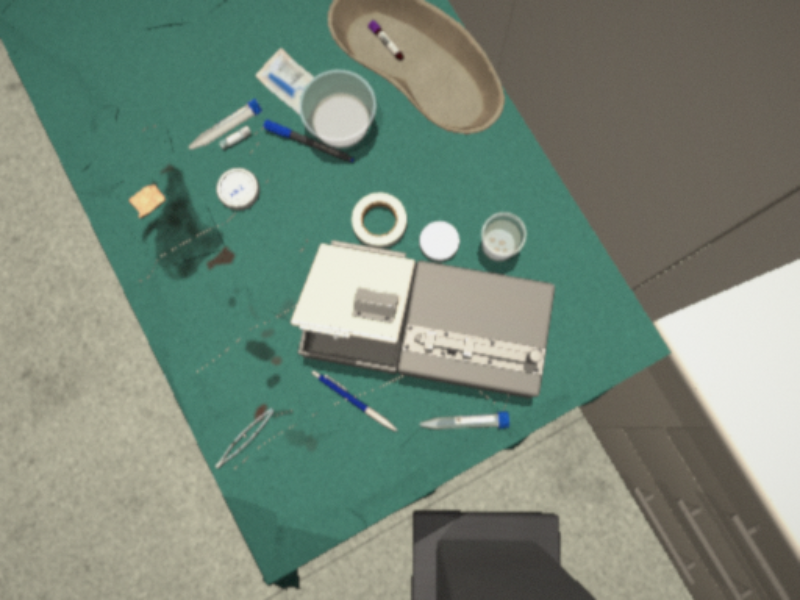

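View pics/scene0.png

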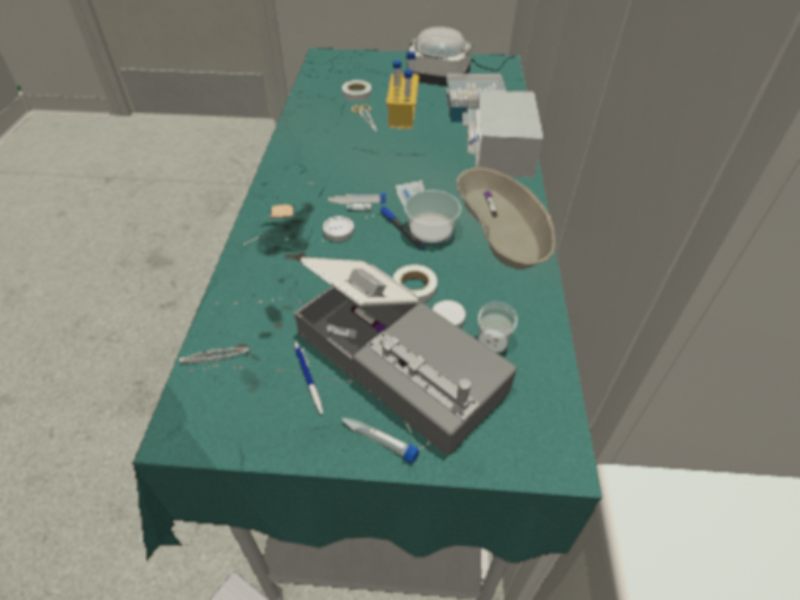

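The pictures show the case (top view, 800x600) with its deck at (400-555, 262-395), lid raised at the left, and the knob at about (533, 355). I'll fit the case from depth, then the knob and lid angle.

```bash
cat > fit.py <<'E'
from h import *
from scipy.optimize import minimize
def look(verbose=True):
    d={c:eyes.read_camera(c)[1] for c in("top","scene")}
    return {c:cloud(c,d[c]) for c in d}
if __name__=="__main__":
    C=look()
    for c in C:
        P=C[c].reshape(-1,3)
        P=P[(abs(P[:,0]-.5)<.25)&(abs(P[:,1]-.17)<.25)]
        Q=P[(P[:,2]>.053)&(P[:,2]<.0665)]
        # keep largest blob
        g=np.zeros((300,300),np.uint8); ij=((Q[:,:2]-[.25,-.08])/.5*300).astype(int).clip(0,299); g[ij[:,0],ij[:,1]]=255
        g=cv2.morphologyEx(g,cv2.MORPH_CLOSE,np.ones((7,7)))
        n,l,s,_=cv2.connectedComponentsWithStats(g);k=1+s[1:,4].argmax();Q=Q[l[ij[:,0],ij[:,1]]==k]
        r=cv2.minAreaRect(Q[:,:2].astype(np.float32));print(c,len(Q),np.median(Q[:,2]),r,cv2.boxPoints(r).round(4).tolist())
        K=P[(P[:,2]>.088)&(P[:,2]<.115)&(np.hypot(P[:,0]-.47,P[:,1]-.05)<.06)];print("knob",len(K),K.mean(0),K.min(0),K.max(0))
        B=P[(P[:,2]>.069)&(P[:,2]<.084)&(P[:,1]<.16)&(np.hypot(P[:,0]-.47,P[:,1]-.1)<.09)];print("bolt/staple",len(B),cv2.fitLine(B[:,:2].astype(np.float32),cv2.DIST_HUBER,0,.01,.01).ravel())
E
python3 fit.py
```

```text
top 6338 0.06047127241081929 ((0.5162906050682068, 0.16646501421928406), (0.31630024313926697, 0.15509143471717834), 79.67278289794922) [[0.4115999937057495, 0.024800000712275505], [0.5641999840736389, -0.003000000026077032], [0.6208999752998352, 0.30820000171661377], [0.4684000015258789, 0.335999995470047]]
knob 68 [0.46138378 0.03793358 0.10589409] [0.45452183 0.02994333 0.08849784] [0.46969652 0.04472115 0.11200281]
bolt/staple 438 [0.16287087 0.98664737 0.47261772 0.10297675]
scene 4119 0.05892086102960603 ((0.5150543451309204, 0.16378921270370483), (0.31231454014778137, 0.15497367084026337), 79.25) [[0.4097999930381775, 0.024800000712275505], [0.5620999932289124, -0.004100000020116568], [0.6202999949455261, 0.3027999997138977], [0.46810001134872437, 0.33169999718666077]]
knob 78 [0.45877365 0.03557848 0.10187292] [0.45322776 0.02916966 0.08849601] [0.46768667 0.04400344 0.10956726]
bolt/staple 366 [0.1818786  0.983321   0.46899405 0.09316802]
```

```bash
cat >> h.py <<'E'
a=np.deg2rad(79.5);EY=np.array([np.cos(a),np.sin(a)]);EX=np.array([EY[1],-EY[0]])
O=np.array([.5158,.1655])+.027*EY   # case origin
def tocase(P): q=P[...,:2]-O; return np.stack([q@EX,q@EY,P[...,2]],-1)
def towld(x,y): return O+x*EX+y*EY
E
cat > m.py <<'E'
from h import *
for c in("top","scene"):
    P=tocase(cloud(c,eyes.read_camera(c)[1])).reshape(-1,3)
    L=P[(P[:,0]>-.09)&(P[:,0]<.07)&(P[:,1]>.07)&(P[:,1]<.125)&(P[:,2]>.058)&(P[:,2]<.2)]
    if len(L)>20:
        th=np.arctan2(L[:,2]-.06,.075-L[:,0]);r=np.hypot(L[:,2]-.06,.075-L[:,0]);m=(r>.06)
        t=np.median(th[m]);print(c,"lid angle",t,len(L),r.max(),"press pt",towld(.075-.115*np.cos(t),.096),.06+.115*np.sin(t))
    K=P[(P[:,2]>.088)&(P[:,2]<.115)&(abs(P[:,0]+.03)<.03)&(P[:,1]<-.06)]
    print("knob case",np.median(K,0),(K.min(0)+K.max(0))/2)
print("press shut",towld(-.04,.096),"mouth",towld(-.03,.012),"knob line",towld(-.03,-.163),"EY",EY)
E
python3 m.py
```

```text
top lid angle 0.6050641767147347 1589 0.16076233881993326 press pt [0.51895935 0.29000917] 0.1254137089655599
knob case [-0.03059777 -0.1622631   0.10806746] [-0.02940749 -0.16290408  0.09953367]
scene lid angle 0.5969570009325813 380 0.1596287691708415 press pt [0.51844098 0.29010525] 0.1246447622643588
knob case [-0.03292612 -0.1655781   0.10478233] [-0.03045034 -0.16421305  0.09868819]
press shut [0.49888477 0.29372977] mouth [0.49340954 0.20931401] knob line [0.46151832 0.0372444 ] EY [0.18223553 0.98325491]
```

>>> carry_out --series "0.034 -0.036 0 0.5; 0.034 -0.036 0 0.5; 0.034 -0.036 0 0.5; 0.034 -0.036 0 0.5; 0.034 -0.036 0 0.5; 0.034 -0.036 0 0.5; 0.034 -0.036 0 0.5; 0.034 -0.036 0 0.5; 0.034 -0.036 0 0.5; 0.034 -0.036 0 0.3; 0 0 0 0; 0 0 0 0" --jaw -1 --grip_force 20

```text
time: 2.55
tool_pos: [0.5177, 0.2912, 0.2452]
tcp_rot: [-0.288, -3.128, -0.001]
wrist_force: [0.0, 0.5, 1.1]
width: -0.004
grip_force: 0.0
```

>>> carry_out --series "0 0 -0.025 0; 0 0 -0.025 0; 0 0 -0.025 0; 0 0 -0.025 0; -0.002 0 -0.006 0; -0.005 0.001 -0.008 0; -0.004 0.001 -0.008 0; -0.0035 0.001 -0.008 0; -0.003 0 -0.008 0; -0.002 0 -0.008 0; -0.0015 0 -0.008 0"

```text
time: 3.92
tool_pos: [0.4968, 0.2942, 0.0908]
tcp_rot: [-0.287, -3.128, -0.0]
wrist_force: [-0.6, 0.5, 1.0]
width: -0.005
grip_force: 0.5
```

>>> carry_out --series "-0.001 0 -0.008 0; 0 0 -0.006 0; 0 0 -0.003 0; 0 0 -0.002 0; 0 0 0 0"

```text
time: 4.55
tool_pos: [0.4955, 0.2939, 0.0739]
tcp_rot: [-0.287, -3.127, 0.001]
wrist_force: [-6.6, -2.6, 12.3]
width: -0.002
grip_force: 6.2
```

```bash
python3 m.py; python3 -c "
from h import *
print(bot.read_state()['wrist_force'])
im,d=eyes.read_camera('scene');cv2.imwrite('pics/s1.png',cv2.resize(im[110:310,160:360],(600,600)))"
```

```text
top lid angle 0.0018232781791236593 292 0.20844496975429422 press pt [0.49888496 0.29372974] 0.06020967687442619
knob case [-0.03057099 -0.16257729  0.10759015] [-0.02892048 -0.16311878  0.09976241]
scene lid angle 0.2194612480647984 987 0.20993431271433396 press pt [0.50159687 0.29322712] 0.08503593985153392
knob case [-0.03300322 -0.1658396   0.10523824] [-0.03084661 -0.16429765  0.09835422]
press shut [0.49888477 0.29372977] mouth [0.49340954 0.20931401] knob line [0.46151832 0.0372444 ] EY [0.18223553 0.98325491]
[-6.21837274 -3.70556386 12.38964906]
```

View pics/s1.png

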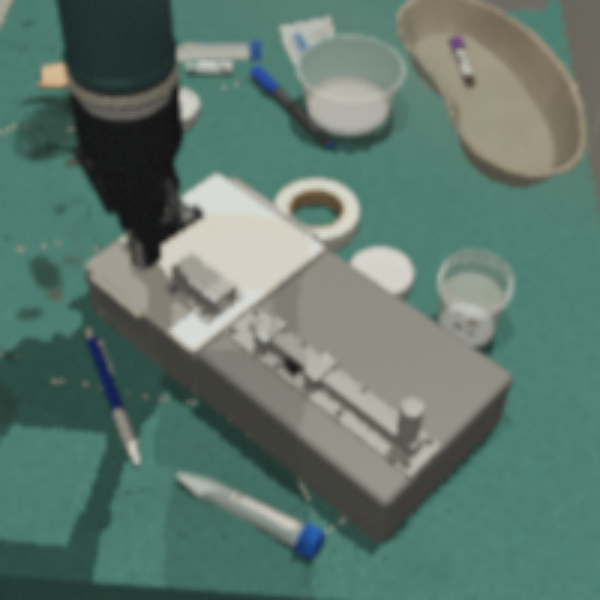

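The picture shows the lid lying flat, level with the deck, the keeper at (203, 283) in line with the bolt and the knob at (410, 418). I'll lift off and go behind the knob.

>>> carry_out --series "0 0 0.01 0; 0 0 0.035 0; 0 0 0.045 0; -0.006 -0.044 0 0; -0.006 -0.044 0 0; -0.006 -0.044 0 0; -0.006 -0.044 0 0; -0.006 -0.044 0 0; -0.006 -0.044 0 0; -0.0065 -0.044 0 0; 0 0 0 0; 0 0 0 0"

```text
time: 6.2
tool_pos: [0.4537, -0.0137, 0.1625]
tcp_rot: [0.289, 3.128, 0.001]
wrist_force: [-0.3, -0.3, 0.7]
width: 0.002
grip_force: 0.0
```

```bash
python3 m.py; python3 -c "
from h import *
s=bot.read_state();print(s['tool_pos'],s['wrist_force'])
im,d=eyes.read_camera('scene');cv2.imwrite('pics/s2.png',cv2.resize(im[110:310,160:360],(600,600)))"
```

```text
top lid angle 0.0011957685963577657 1800 0.15912516610484995 press pt [0.49888485 0.29372976] 0.06013751335581027
knob case [-0.03049036 -0.16260076  0.10744883] [-0.02925347 -0.1630954   0.10001956]
scene lid angle -0.00796760539954237 749 0.15891138802054497 press pt [0.49888836 0.29372911] 0.05908373507362513
knob case [-0.03312645 -0.16555515  0.10472547] [-0.03050311 -0.16416142  0.09868001]
press shut [0.49888477 0.29372977] mouth [0.49340954 0.20931401] knob line [0.46151832 0.0372444 ] EY [0.18223553 0.98325491]
[ 0.4537036  -0.01301487  0.1623604 ] [-0.77702408  0.8068278  -0.30456697]
```

View pics/s2.png

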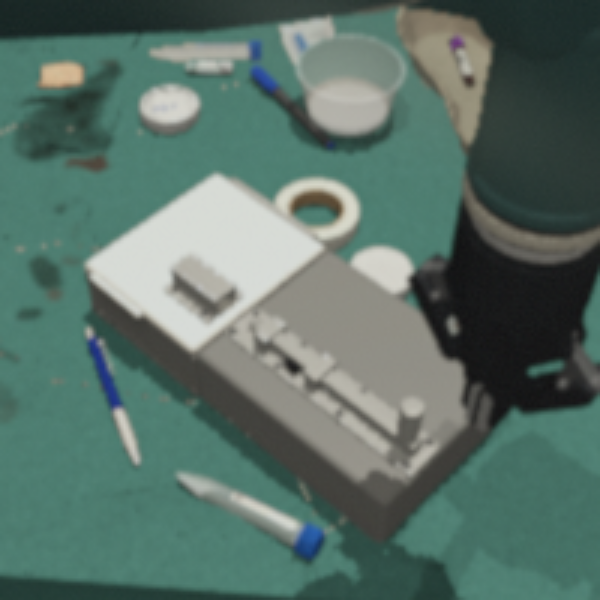

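Lid is flat and stays shut; the gripper is behind the knob at about (490, 410), clear. Descend, then approach.

>>> carry_out --series "-0.0015 0 -0.03 0; 0 0 -0.035 0; 0 0 0 0; 0.001 0.005 0 0; 0.001 0.005 0 0; 0.001 0.005 0 0; 0.001 0.005 0 0; 0.001 0.005 0 0; 0 0 0 0"

```text
time: 7.48
tool_pos: [0.457, 0.0114, 0.0973]
tcp_rot: [0.286, 3.128, -0.0]
wrist_force: [0.4, -0.1, -0.4]
width: 0.0
grip_force: 0.0
```

>>> carry_out --series "0.001 0.004 0 0; 0.001 0.004 0 0; 0 0.004 0 0; 0.001 0.004 0 0"

```text
time: 7.98
tool_pos: [0.4599, 0.0271, 0.0972]
tcp_rot: [-0.287, -3.128, 0.001]
wrist_force: [0.3, -4.4, 0.2]
width: 0.005
grip_force: 1.7
```

```bash
python3 m.py | grep knob; python3 -c "
from h import *
s=bot.read_state();print(s['tool_pos'],tocase(s['tool_pos']),s['wrist_force'])"
```

```text
knob case [-0.03738956 -0.16290943  0.09091125] [-0.03738956 -0.16290943  0.09091125]
knob case [-0.03756008 -0.17242149  0.10164397] [-0.0342964  -0.1660021   0.10164865]
press shut [0.49888477 0.29372977] mouth [0.49340954 0.20931401] knob line [0.46151832 0.0372444 ] EY [0.18223553 0.98325491]
[0.46006561 0.02748634 0.09726353] [-0.02965012 -0.17285939  0.09726353] [ 0.63215652 -2.07367952 -0.17598734]
```

>>> carry_out --series "0.0005 0.003 0 0; 0.0005 0.003 0 0; 0.0005 0.003 0 0; 0.0005 0.003 0 0"

```text
time: 8.57
tool_pos: [0.462, 0.0393, 0.0973]
tcp_rot: [-0.287, -3.128, 0.0]
wrist_force: [0.2, -3.6, 0.4]
width: -0.001
grip_force: 1.7
```

>>> carry_out --series "0.0004 0.002 0 0; 0.0004 0.002 0 0"

```text
time: 8.82
tool_pos: [0.4628, 0.0433, 0.0973]
tcp_rot: [-0.287, -3.128, 0.0]
wrist_force: [-0.2, -4.7, 1.2]
width: 0.002
grip_force: 1.7
```

```bash
python3 - <<'E'
from h import *
s=bot.read_state();print(tocase(s['tool_pos']),s['wrist_force'],s['wrist_force'][:2]@EY)
im,d=eyes.read_camera('scene');P=tocase(cloud('scene',d))
# bar-tops between staple (y -29) and keeper: profile z along y at x=-30
for y in np.arange(-.03,.02,.004):
    m=(abs(P[...,0]+.03)<.006)&(abs(P[...,1]-y)<.002)
    print(round(y,3),m.sum(),P[m][:,2].max().round(4) if m.any() else None, end=' | ')
cv2.imwrite('pics/s3.png',cv2.resize(im[170:270,210:340],(780,600)))
E
```

```text
[-0.02986421 -0.15685746  0.09728692] [-0.16206426 -4.69316567  1.17325475] -4.644112045904277
-0.03 6 0.0777 | -0.026 3 0.0764 | -0.022 7 0.0727 | -0.018 7 0.0733 | -0.014 7 0.0758 | -0.01 4 0.0746 | -0.006 6 0.0749 | -0.002 5 0.0734 | 0.002 5 0.0747 | 0.006 6 0.0726 | 0.01 5 0.0711 | 0.014 16 0.0807 | 0.018 12 0.0804 |
```

View pics/s3.png

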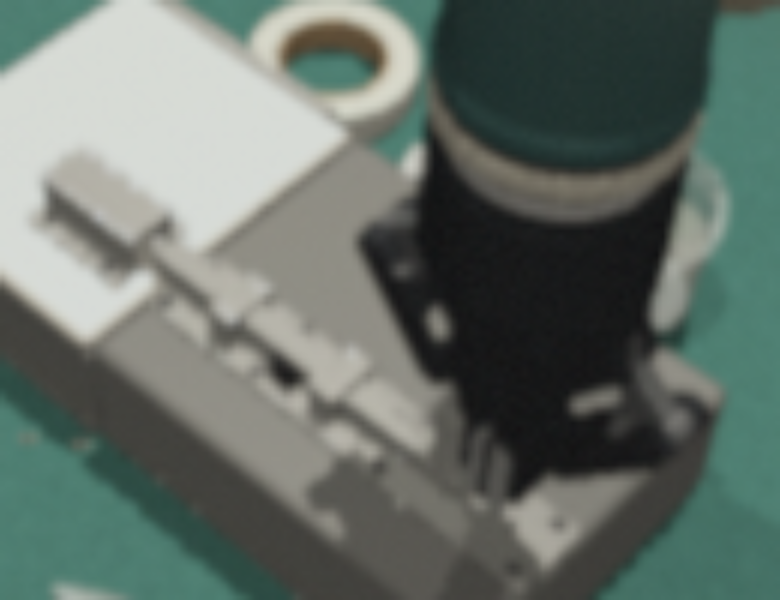

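The crop shows the bolt nose at about (155, 240), right at the keeper's mouth and in line; drag about 4.5 N. Advance gently.

>>> carry_out --series "0.0003 0.0015 0 0; 0.0003 0.0015 0 0; 0.0003 0.0015 0 0"

```text
time: 9.25
tool_pos: [0.4636, 0.0477, 0.0973]
tcp_rot: [-0.287, -3.128, 0.0]
wrist_force: [0.0, -3.7, -0.3]
width: 0.004
grip_force: 1.8
```

>>> carry_out --series "0.0003 0.0015 0 0; 0.0003 0.0015 0 0; 0.0003 0.0015 0 0"

```text
time: 9.62
tool_pos: [0.4645, 0.0522, 0.0973]
tcp_rot: [-0.287, -3.128, 0.0]
wrist_force: [0.1, -4.1, 0.7]
width: -0.001
grip_force: 1.9
```

>>> carry_out --series "0.0003 0.0015 0 0; 0.0002 0.0015 0 0"

```text
time: 9.88
tool_pos: [0.465, 0.0552, 0.0973]
tcp_rot: [-0.287, -3.128, 0.0]
wrist_force: [-0.9, -2.9, -0.8]
width: -0.001
grip_force: 1.9
```

>>> carry_out --series "0.0002 0.001 0 0; 0.0002 0.001 0 0"

```text
time: 10.12
tool_pos: [0.4654, 0.0571, 0.0973]
tcp_rot: [-0.287, -3.128, 0.0]
wrist_force: [-0.6, -3.7, 0.4]
width: -0.002
grip_force: 2.0
```

>>> carry_out --series "0.0002 0.001 0 0"

```text
time: 10.25
tool_pos: [0.4656, 0.0581, 0.0973]
tcp_rot: [-0.287, -3.128, 0.0]
wrist_force: [0.1, -4.6, 0.4]
width: 0.004
grip_force: 2.0
```

>>> carry_out --series "0.0002 0.001 0 0"

```text
time: 10.38
tool_pos: [0.4658, 0.0591, 0.0972]
tcp_rot: [-0.287, -3.128, 0.0]
wrist_force: [-0.7, -3.8, 1.1]
width: 0.002
grip_force: 2.1
```

>>> carry_out --series "0.0002 0.001 0 0"

```text
time: 10.5
tool_pos: [0.466, 0.0601, 0.0972]
tcp_rot: [-0.287, -3.128, 0.0]
wrist_force: [-1.2, -4.9, 0.9]
width: -0.003
grip_force: 2.2
```

>>> carry_out --series "0.0002 0.001 0 0"

```text
time: 10.62
tool_pos: [0.4662, 0.0611, 0.0973]
tcp_rot: [-0.287, -3.128, 0.0]
wrist_force: [-1.2, -5.1, 0.5]
width: -0.005
grip_force: 2.2
```

>>> carry_out --series "0.0002 0.001 0 0"

```text
time: 10.75
tool_pos: [0.4663, 0.0621, 0.0972]
tcp_rot: [-0.287, -3.128, 0.0]
wrist_force: [-1.2, -5.3, 0.8]
width: -0.002
grip_force: 2.3
```

>>> carry_out --series "0.0002 0.001 0 0"

```text
time: 10.88
tool_pos: [0.4665, 0.0631, 0.0972]
tcp_rot: [-0.287, -3.128, 0.0]
wrist_force: [-0.5, -4.4, 0.1]
width: 0.007
grip_force: 2.4
```

>>> carry_out --series "0.0002 0.001 0 0"

```text
time: 11.0
tool_pos: [0.4667, 0.0641, 0.0972]
tcp_rot: [-0.287, -3.128, 0.0]
wrist_force: [-1.0, -4.2, 0.4]
width: 0.001
grip_force: 2.4
```

>>> carry_out --series "0.0002 0.001 0 0"

```text
time: 11.12
tool_pos: [0.4669, 0.0647, 0.0972]
tcp_rot: [-0.287, -3.128, 0.002]
wrist_force: [-1.9, -7.0, 2.6]
width: -0.002
grip_force: 4.0
```

>>> carry_out --series "0.0002 0.001 0 0"

```text
time: 11.25
tool_pos: [0.4669, 0.0652, 0.0972]
tcp_rot: [-0.286, -3.128, 0.003]
wrist_force: [-2.1, -9.7, 2.3]
width: 0.001
grip_force: 5.2
```

The force is rising at about 22 mm past the mouth, so this is the stop. Slightly more, and hold.

>>> carry_out --series "0.0002 0.001 0 0; 0 0 0 0; 0 0 0 0; 0 0 0 0"

```text
time: 11.75
tool_pos: [0.467, 0.0656, 0.0973]
tcp_rot: [-0.286, -3.128, 0.005]
wrist_force: [-3.4, -10.5, 2.5]
width: 0.002
grip_force: 5.6
```

>>> carry_out --series "0.0001 0.0006 0 0; 0 0 0 0; 0 0 0 0; 0 0 0 0; 0 0 0 0; 0 0 0 0"

```text
time: 12.5
tool_pos: [0.467, 0.0658, 0.0972]
tcp_rot: [-0.285, -3.128, 0.006]
wrist_force: [-2.7, -12.9, 3.6]
width: -0.005
grip_force: 6.4
```

>>> carry_out --series "-0.001 -0.003 0 0; -0.001 -0.005 0 0; -0.004 -0.02 0 0; 0 0 0.04 0; 0 0 0.05 0; 0 -0.03 0.03 0; 0 -0.04 0 0; 0 0 0 0; 0 0 0 0"

```text
time: 13.62
tool_pos: [0.4614, -0.0297, 0.217]
tcp_rot: [-0.288, -3.128, -0.002]
wrist_force: [-0.4, -0.4, 0.8]
width: 0.001
grip_force: 0.0
```

```bash
python3 m.py; python3 - <<'E'
from h import *
s=bot.read_state();print(s['tool_pos'],s['wrist_force'])
im,d=eyes.read_camera('scene');cv2.imwrite('pics/s4.png',cv2.resize(im[130:300,170:360],(670,600)))
E
```

```text
top lid angle 0.001628875538226187 1768 0.1596415633266512 press pt [0.49888492 0.29372975] 0.060187320604061706
knob case [-0.03099616 -0.11326288  0.10774893] [-0.03008957 -0.11351365  0.10099837]
scene lid angle -0.00674882855187506 750 0.1587450505468178 press pt [0.49888735 0.2937293 ] 0.05922389060810091
knob case [-0.03388717 -0.11582628  0.10435745] [-0.03087673 -0.1141542   0.0983854 ]
press shut [0.49888477 0.29372977] mouth [0.49340954 0.20931401] knob line [0.46151832 0.0372444 ] EY [0.18223553 0.98325491]
[ 0.46129972 -0.02933922  0.21673716] [-0.82822994  0.22734432 -0.43404135]
```

View pics/s4.png

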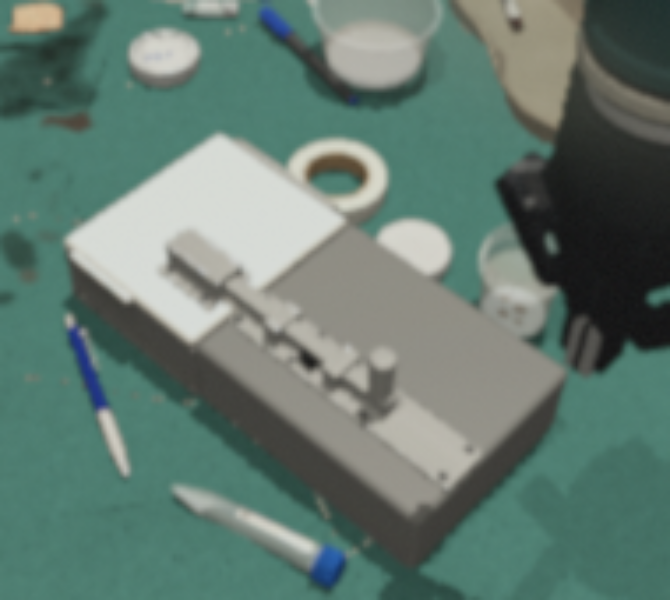

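The picture shows the bolt inside the keeper at (235, 280), the knob at (382, 370), the lid flat and the bystanders in place. The tip is about 24 mm past the mouth and the arm is clear.

```bash
python3 -c "
from h import *
print(bot.finish_job())"
```

```text
the job is handed in; nothing more can be done
None
```

The job is handed in, with no verdict returned: the lid is shut, the bolt is about 24 mm inside the keeper after a held push of about 13 N (roughly 8 N of it on the stop, the rest drag), the arm is clear, and nothing else on the table looks moved.

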